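# Read the lone section slide under the magnifier

### The arm

A 6-joint arm with a two-finger parallel gripper is mounted at the origin on the work surface. World frame = base frame: x ahead of the robot, y to its left, z up, the work surface at z = 0. Lengths are in m, angles in rad, forces in N, time in s.
With the tool pointing down it reaches from about 0.225 to 0.875 m from the base axis. Payload 3.4 kg.
Tool frame: the origin (TCP) lies between the finger pads; the fingertips stand 8 mm ahead of it and the grasp point (between the pads) lies 11 mm behind it; z points along the fingers, y is the line along which they close (so a half turn about z gives the same grasp; the last joint's range is limited). The gripper opens to 85 mm and grips with 20 to 120 N. Pads are 22 mm wide; open, the fingers measure 114 mm over their backs; the gripper's body (76 mm by 85 mm) begins 54 mm behind the grasp point. The pads swing forward as they close: fully open they stand 13 mm farther back than shut.
Start: joints at [-1.302, 0.276, 1.505, -0, 1.361, -0.121], TCP at [0.219, -0.532, 0.239] pointing down, gripper open.
Joint ranges: [-2.89, 2.89], [-0.75, 2.08], [0.22, 2.7], [-1.18, 4.32], [0.11, 2.71], [-2.7, 2.7]. Speed limits (rad/s): [2.57, 2.57, 3.14, 3.14, 3.14, 3.14].

### API

Orientations are given as a unit quaternion [w, x, y, z].
In Python, from rig import manip, optics, finder gives the robot as it stands.
- The arm moves only by the tool servo_tool, never from a script. Its argument "increments" is a list of rows, each a list of 7 numbers: the shift along the tool's x, y, z in cm, then the turn, a rotation vector about the tool's x, y, z in degrees, then the closure, from -1 (fully open) to 1 (shut). In form: [[x, y, z, rx, ry, rz, gripper], ...]. A call has exactly 5 rows; each row shifts and turns the commanded pose from where the row before left it, along the tool's axes as they then stand; what a row does not reach is not made up. A row lasts 1/10 s, in which the tool goes at most 50 mm and 8.59 degrees, less where a joint would pass 70% of its speed; a pose out of reach is approached as far as the arm can. A call is refused whole if a number of a shift passes 5 or a number of a turn 8.59, either way. A call with a gripper value outside its range is refused whole. The fingers move at their own pace and stop on an object; "squeeze" is the grip in N (left out, the last holds). Time passes only in rows, so rows that do not move let the fingers close, or fill a call up. It gives the time, the measured TCP pose, the force, the opening and the grip force at its end, in the units of the state.
- manip.get_state(): the state, without advancing time (a new reading comes with each control period).
- optics.get_image(name): name is "scene" or "top"; returns the picture (480x640x3 uint8, red, green, blue); there is no depth.
- optics.get_calibration(name): a dict with "fov_y" (degrees; the focal length in pixels is half the picture's height over the tangent of half this angle, whatever the lens; pixels are square), "cx", "cy" (the principal point, pixels), "dist_coeffs" ([k1, k2, p1, p2, k3] as OpenCV has them; the pictures are not rectified), "world_to_cam" (4x4, takes a point from world to camera coordinates). Camera axes: x right, y down, z forward; pixel columns grow to the right and rows downward; lengths in m; the calibration is good to about 2 mm. A picture is of the moment at which its call begins. get_calibration takes no time and is no camera call.
- manip.sign_off(): hands the job in; it is judged then, once.
Trained networks look in the newest picture that a camera, given by its name, has taken for a name from the list of things; names that differ only in an ending like _2 or _b are one class to them, and where a whole thing is asked for, a point or a joint stands for the part that bears it (a point fixed in the world has none). Each returns a list of dicts, best first, with "p" (0 to 1); they miss things now and then, are a little off and sometimes report something else, mostly with a low value. They report only what shows in the picture. A call takes as long as a camera call. They do not tell look-alikes from the thing itself.
- finder.silhouettes(label, camera): "region" (480x640 bool, what is visible of it) and "box" ([centre column, centre row, width, height] in pixels, round what is visible of it).
- finder.tip_of(label, camera): "at" ([column, row] in pixels: a listed point, or the origin of a listed thing).
The state is a dict: "clock": time; "qpos": joint angles; "qd": joint speeds; "effort": joint torques, N m; "position": TCP position; "ee_rot": TCP orientation; "contact_force": force on the tool from outside, world axes, zero at the start; "moment": the same for the moment, N m; "width": finger opening in m; "gripper_force": force on a finger pad.
Only numpy, scipy, OpenCV 4.12 (cv2) and the standard library are available. Lean on these libraries where they do the work, as an engineer would, in place of code of your own. Each camera call takes 0.05 s, during which the arm holds its last target. There are 200 camera calls.

### The job

Of the four fossil section slides standing any way up and round in the wooden rack, take out the one that stands by itself at the end, tell its frosted label end and its label side by the small corner notch, and hold it level with the label facing up and the middle of the label at the reading spot under the magnifier lens. The job finishes while the gripper is still holding the slide there, at rest and resting on nothing else. Leave the other slides standing in their slots, do not knock the lamp, and leave everything else on the bench where it is.

Things in the scene. Friction and masses are not known exactly. Their poses are not given: they have to be found in the camera images.
- slide_a: one of four alike section slides standing on end in the rack: clear glass plate 76 x 50 x 6 mm, 57 g, one end frosted over 24 mm, paper label on one face of the frosted end, round bone slice on the same face, a notch 10 (along) x 8 mm cut from one corner of the frosted end. Origin: middle of the plate; +x along the length to the frosted end, +y across to the notched side edge, +z out of the label face
- slide_a_label (a point): the middle of the label of slide_a: on the label face, 24 mm from the plate's middle towards the frosted end; axes as the slide's. Seen with the label towards you and the frosted end at the top, the notch is the top left corner. The slide may stand frosted end up or down, label to either side
- slide_b: one of four alike section slides standing on end in the rack: clear glass plate 76 x 50 x 6 mm, 57 g, one end frosted over 24 mm, paper label on one face of the frosted end, round bone slice on the same face, a notch 10 (along) x 8 mm cut from one corner of the frosted end. Origin: middle of the plate; +x along the length to the frosted end, +y across to the notched side edge, +z out of the label face
- slide_b_label (a point): the middle of the label of slide_b: on the label face, 24 mm from the plate's middle towards the frosted end; axes as the slide's. Seen with the label towards you and the frosted end at the top, the notch is the top left corner. The slide may stand frosted end up or down, label to either side
- slide_c: one of four alike section slides standing on end in the rack: clear glass plate 76 x 50 x 6 mm, 57 g, one end frosted over 24 mm, paper label on one face of the frosted end, round bone slice on the same face, a notch 10 (along) x 8 mm cut from one corner of the frosted end. Origin: middle of the plate; +x along the length to the frosted end, +y across to the notched side edge, +z out of the label face
- slide_c_label (a point): the middle of the label of slide_c: on the label face, 24 mm from the plate's middle towards the frosted end; axes as the slide's. Seen with the label towards you and the frosted end at the top, the notch is the top left corner. The slide may stand frosted end up or down, label to either side
- slide_d: one of four alike section slides standing on end in the rack: clear glass plate 76 x 50 x 6 mm, 57 g, one end frosted over 24 mm, paper label on one face of the frosted end, round bone slice on the same face, a notch 10 (along) x 8 mm cut from one corner of the frosted end. Origin: middle of the plate; +x along the length to the frosted end, +y across to the notched side edge, +z out of the label face
- slide_d_label (a point): the middle of the label of slide_d: on the label face, 24 mm from the plate's middle towards the frosted end; axes as the slide's. Seen with the label towards you and the frosted end at the top, the notch is the top left corner. The slide may stand frosted end up or down, label to either side
- rack: wooden slide rack, fixed: block 200 (its y) x 30 mm, top 36 mm above the bench, on a foot board 214 x 75 x 8 mm; origin centre of the underside, z up. Six slots across it, 8 mm wide, floor at 14 mm, at y = -75 (the lone slide), -45, -15 (both empty), 15, 45, 75 mm. Slides stand upright, tops at 90 mm, faces to the rack's +y and -y, side edges 10 mm out past the block; they lift straight out
- lamp: beige magnifier lamp, fixed: round head 204 mm across, 46 mm thick, with a clear lens 150 mm across, on a jointed arm up to 0.55 m high from a round foot at x = 170, y = -440 mm. Origin: on the bench straight below the reading spot; z up. The lens axis leans 45 degrees from vertical, up and towards the lamp's +x, so the air straight above the reading spot and on its -x side is open
- reading_spot (a point): the point where the lens is in focus, in the open air 150 mm above the bench: on the lens axis, 260 mm from the middle of the lens, on its lower side, facing the robot; the middle of the lens is 184 mm beyond it (along the lamp's +x) and 184 mm above it; axes as the lamp's
- air_scribe: bystander, loose: pneumatic scribe, pencil-like grey metal tool 160 mm long, 22 mm wide, lying along its x; origin on the underside near its middle
- jar: bystander, loose: amber glass jar with white cap, 60 mm diameter, 85 mm tall, standing; origin at the centre of its underside
- fossil: bystander, loose: brown fossil bone 120 mm long lying along its x in a small white plaster cradle, about 60 mm wide and 60 mm tall; origin centre of its underside
- brush: bystander, loose: brush 170 mm long, lying along its x; origin on the underside
- wood_block: bystander, loose: plain wooden packing block 90 x 45 x 22 mm lying flat; origin centre of its underside
- nippers: bystander, loose: steel nippers with black handles, about 150 mm long, 65 mm wide, 11 mm tall, lying along its x; origin on the underside at the pivot
- ear_muffs: bystander, loose: ear muffs, two cups about 76 mm tall and 150 mm over both, headband lying 130 mm out to its +x; origin on the bench between the cups
Mind the look-alikes: they are no part of the job. Leave any blue or orange look-alike of the rack alone. Leave any blue look-alike of the slide_c alone.

How it is judged:
By the outcome, as a careful person would: the job done as asked, in the order asked, and still so for the second after the job is handed in, while the arm keeps its last pose, push and grip.
It also fails if it takes over 38 s, if anything falls off the work surface, if the arm or the gripper's body presses on something with over 40 N, if the wrist force passes 120 N, or if a joint passes its speed limit or range.

## Working session

There is one attempt and no reset: what is moved stays moved. The work goes in short steps, Python scripts to look and compute and a tool call to move; the robot and the scene stay as the last step left them, time stands still between calls to the robot, and variables do not carry over. Pictures are saved under pics/ and viewed, at most 10 in all, crops included, and the job is handed in when it is done.

Besides the shell and the picture viewer there is one more tool, called as name(argument=value, ...) on one line, values as JSON. servo_tool: Moves the arm, as the interface text tells. Its arguments: {"type":"object","properties":{"increments":{"type":"array","items":{"type":"array","items":{"type":"number"}}},"squeeze":{"type":"number"}},"required":["increments"]}

```bash
mkdir -p pics
python3 - <<'E'
from rig import manip, optics, finder
import cv2
for n in ("scene","top"):
    im=optics.get_image(n); cv2.imwrite(f"pics/{n}0.png",im[:,:,::-1])
    c=optics.get_calibration(n); print(n,c)
    for l in ("rack","slide_a","lamp","reading_spot","slide_a_label"):
        for d in finder.tip_of(l,n)[:6]: print(l,d)
print(manip.get_state())
E
```

```text
scene {'fov_y': 55.295946193792396, 'cx': 326.30555001323955, 'cy': 239.00359317797847, 'dist_coeffs': array([-0.02996874,  0.        ,  0.        ,  0.        ,  0.        ]), 'world_to_cam': array([[ 0.77532387,  0.63135635, -0.01618853, -0.44340665],
       [ 0.47589117, -0.6008758 , -0.64224284, -0.12092841],
       [-0.41521139,  0.49024222, -0.76633026,  1.40797241],
       [ 0.        ,  0.        ,  0.        ,  1.        ]])}
rack {'at': [327.8, 157.4], 'p': 0.86}
rack {'at': [294.9, 221.2], 'p': 0.83}
rack {'at': [353.6, 243.2], 'p': 0.55}
slide_a {'at': [391.3, 253.1], 'p': 0.82}
slide_a {'at': [343.8, 255.8], 'p': 0.81}
slide_a {'at': [356.4, 230.9], 'p': 0.71}
slide_a {'at': [364.7, 215.5], 'p': 0.61}
slide_a {'at': [216.6, 455.3], 'p': 0.59}
slide_a {'at': [363.5, 224.9], 'p': 0.48}
lamp {'at': [423.1, 256.4], 'p': 0.49}
reading_spot {'at': [366.3, 213.6], 'p': 0.51}
slide_a_label {'at': [360.9, 218.6], 'p': 0.56}
slide_a_label {'at': [354.9, 227.1], 'p': 0.29}
top {'fov_y': 46.625257339750135, 'cx': 320.7115184097757, 'cy': 241.05896609668616, 'dist_coeffs': array([0.0
[... 884 characters left out ...]
': 0.6, 'qpos': array([-1.30199959e+00,  2.75854924e-01,  1.50492990e+00,  5.82580662e-06,
        1.36071087e+00, -1.20982681e-01]), 'qd': array([-1.42058850e-03,  6.81905801e-04, -1.68425545e-05, -2.03366772e-04,
        6.86633530e-04, -1.51426722e-03]), 'effort': array([-8.08927161e-04, -4.16392171e+01, -2.45983475e+01, -2.09571126e-04,
        3.68631354e-04, -7.11018615e-06]), 'position': array([ 0.21849954, -0.53187709,  0.2393418 ]), 'ee_rot': array([4.81371432e-05, 9.81069150e-01, 1.93657739e-01, 6.42085055e-06]), 'contact_force': array([0.25948943, 0.81040184, 0.06722568]), 'moment': array([ 0.01284377, -0.0422272 ,  0.00032342]), 'gripper_force': 0.0, 'width': 0.08513740421078181}
```

View pics/scene0.png

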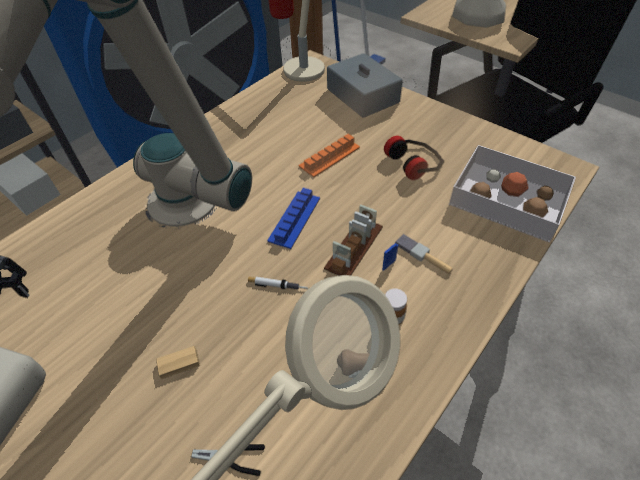

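View pics/top0.png

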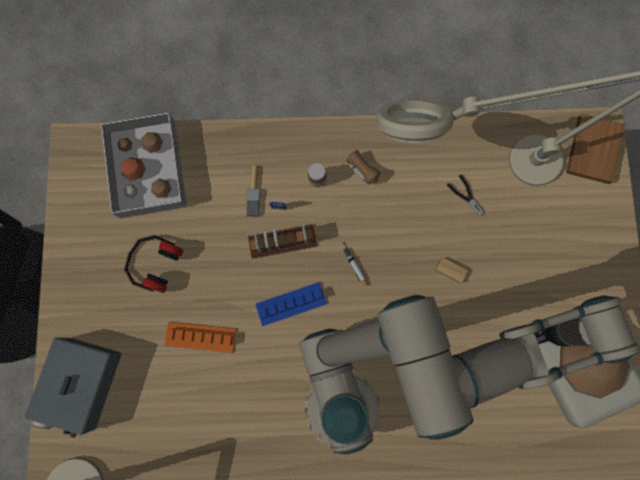

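Run:
```python
import cv2,numpy as np
s=cv2.imread("pics/scene0.png");t=cv2.imread("pics/top0.png")
a=cv2.resize(s[195:285,315:400],None,fx=6.5,fy=6.5,interpolation=cv2.INTER_CUBIC)
b=cv2.resize(t[215:265,240:325],None,fx=9,fy=9,interpolation=cv2.INTER_CUBIC)
cv2.imwrite("pics/s1.png",a);cv2.imwrite("pics/t1.png",b)
c1=cv2.resize(s[270:410,280:405],None,fx=3,fy=3); c2=cv2.resize(t[90:190,370:570],None,fx=2,fy=2)
o=np.zeros((600,800,3),np.uint8);o[:420,:375]=c1;o[:200,380:780]=c2;cv2.imwrite("pics/l1.png",o)
```

```text
(no output)
```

View pics/s1.png

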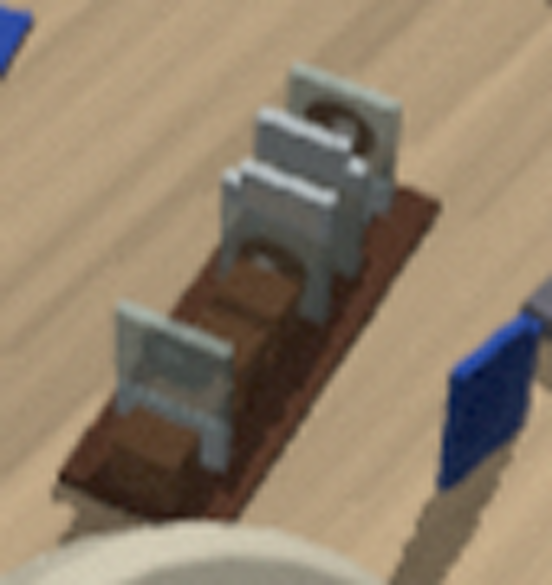

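View pics/t1.png

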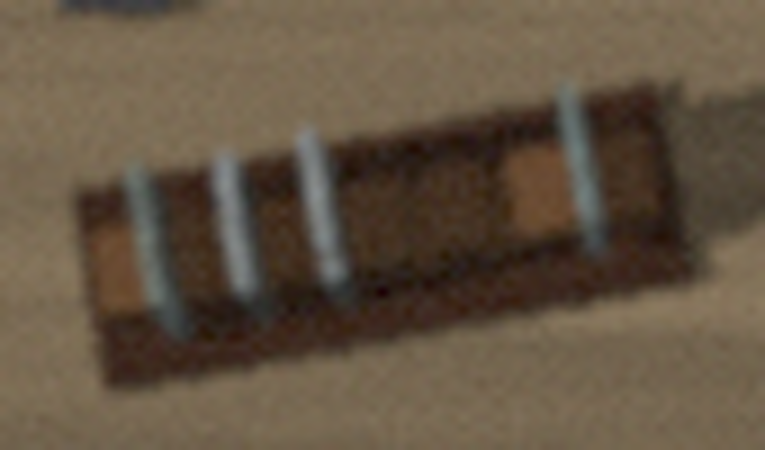

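View pics/l1.png

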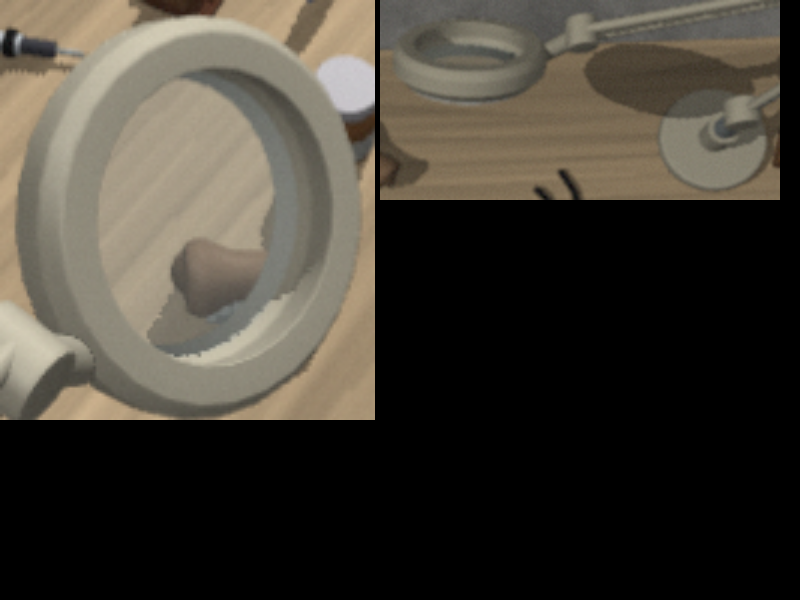

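The scene crop shows the lone slide with top corners near (118,305) and (232,355), clear glass up and frosted end down; its left bottom corner looks cut away, so the label probably faces the other slides. In the top picture its top edge runs from (568,88) to about (592,240). The lamp crops show the lens ring from both cameras. Next I fit the poses and check the notch.

```bash
cat > h.py <<'E'
import numpy as np, cv2, json
from rig import manip, optics, finder
from scipy.optimize import least_squares
C={n:optics.get_calibration(n) for n in("scene","top")}
def proj(n,P):
    c=C[n]; f=240/np.tan(np.radians(c["fov_y"]/2)); K=np.array([[f,0,c["cx"]],[0,f,c["cy"]],[0,0,1]])
    T=c["world_to_cam"]; return cv2.projectPoints(np.float64(P).reshape(-1,1,3),cv2.Rodrigues(T[:3,:3])[0],T[:3,3],K,c["dist_coeffs"])[0][:,0]
def tf(p,P): # x,y,yaw
    c,s=np.cos(p[2]),np.sin(p[2]); P=np.float64(P); return np.c_[p[0]+c*P[:,0]-s*P[:,1],p[1]+s*P[:,0]+c*P[:,1],P[:,2]]
E
cat > fit.py <<'E'
from h import *
sc=lambda p:(np.float64(p)+.5)/6.5-.5+[315,195]
tc=lambda p:(np.float64(p)+.5)/9-.5+[240,215]
# rack local; last flag: height of slides is free
ft=[[.0375,.107,.008],[.0375,-.107,.008],[-.0375,-.107,.008],[-.0375,.107,.008]]
tp=tc([[80,190],[660,85],[693,275],[110,385]])
sf=[[-.0375,-.107,.008],[.0375,.107,.008]]; sp=sc([[57,478],[440,205]])
def res(q):
    z=q[3]; sl=[[-.025,-.078,z],[.025,-.078,z]]
    r=[proj("top",tf(q,ft))-tp, proj("scene",tf(q,sf))-sp, proj("scene",tf(q,sl))-sc([[118,310],[232,358]]),
       proj("top",tf(q,[[.025,-.075,z]]))-tc([[568,88]])]
    return np.vstack(r).ravel()
s=least_squares(res,[.45,.05,.15,.09],loss="soft_l1"); print(s.x,np.round(s.fun,1))
q=s.x
print("lone xy",tf(q,[[0,-.075,q[3]]]))
im=cv2.resize(cv2.imread("pics/scene0.png")[195:285,315:400],None,fx=6.5,fy=6.5,interpolation=cv2.INTER_CUBIC)
# near-face outline for both notch options
for k,y in ((-1,-.078),(1,-.078)):
    o=[[-k*.025,y,.090],[k*.025,y,.090],[k*.025,y,.024],[k*.017,y,.024],[k*.017,y,.014],[-k*.025,y,.014]]
    u=(proj("scene",tf(q,o))-[315,195]+.5)*6.5-.5
    cv2.polylines(im,[np.int32(u)],True,(0,0,255) if k<0 else (255,255,0),1)
crop=cv2.resize(im[260:540,40:300],None,fx=2,fy=2); cv2.imwrite("pics/ov.png",crop)
# lamp
L=least_squares(lambda p:np.vstack([proj("scene",tf(p,[[.184,0,.334]]))-[342.5,341.5],proj("top",tf(p,[[.184,0,.334]]))-[415,119],
   .3*(proj("top",tf(p,[[.170,-.440,.01]]))-[536.5,160])]).ravel(),[.6,-.15,0])
print("lamp",L.x,np.round(L.fun,1))
P=least_squares(lambda p:np.r_[(proj("scene",p)-[342.5,341.5])[0],(proj("top",p)-[415,119])[0]],[.8,-.15,.33]);print("lens",P.x,P.fun)
E
python3 fit.py
```

```text
[0.52781678 0.17709961 0.16520584 0.0908613 ] [-0.7 -0.2  0.2 -0.9  0.9  0.4 -0.1  0.8 -0.1 -0.4  0.8 -0.7 -0.2  0.1
 -0.5  0.1  0.2 -1.1]
lone xy [[0.54015093 0.10312077 0.0908613 ]]
lamp [ 0.60082158 -0.21045591  0.00190391] [ 0.9  1.4 -0.6  2.8 -0.2  0. ]
lens [ 0.78614365 -0.21268046  0.34483605] [ 0.64572163 -0.16071679  0.89682077  0.71292051]
```

View pics/ov.png

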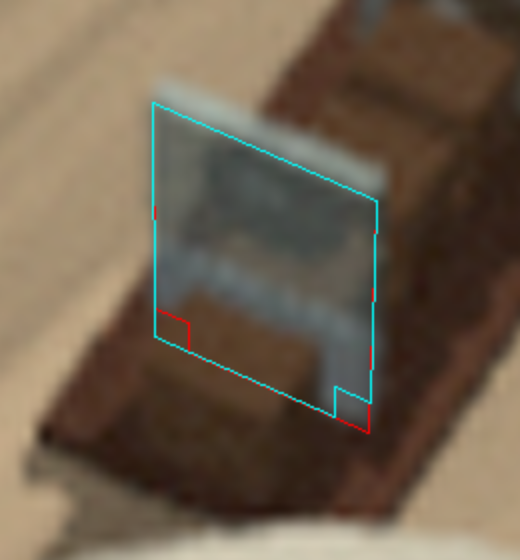

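Outlines match the left (rack −x) bottom corner being notched (red), so the label faces rack +y with the frosted end down. I'll refine the lamp from the ring's extents.

```bash
cat > lamp.py <<'E'
from h import *
a=np.linspace(0,2*np.pi,90); n=np.array([1,0,1])/2**.5; e=np.array([1,0,-1])/2**.5; y=np.array([0,1,0])
def head(dz):
    return np.vstack([[.184,0,.334+dz]+h*n+r*(np.cos(a)[:,None]*e+np.sin(a)[:,None]*y) for h,r in((-.023,.098),(.023,.098),(-.017,.102),(.017,.102))])
ext=lambda u:np.r_[u.min(0),u.max(0)]
m=np.r_[285.7,275,400,409, 378.3,99.3,453,140]
def f(q):
    P=tf(q[:3],head(q[3])); return np.r_[np.r_[ext(proj("scene",P)),ext(proj("top",P))]-m,.5*(proj("top",tf(q,[[.170,-.440,.01]]))[0]-[536.5,160])]
for g in (lambda q:f(np.r_[q,0]),f):
    s=least_squares(g,[.6,-.21,0]+([0] if g is f else []));print(s.x,np.round(s.fun,1))
E
python3 lamp.py
```

```text
[ 0.60278478 -0.20811993  0.01201051] [-2.   1.7  2.3  2.  -3.6  0.3 -0.9  4.6 -1.1 -0.9]
[ 0.60384089 -0.21011188  0.01232046  0.00898121] [-2.9 -0.5  2.8  1.4 -2.6 -1.4  0.5  3.  -0.8 -1.1]
```

servo_tool(increments=[[0, 0, -4, 0, 0, 0, -1], [0, 0, -4, 0, 0, 0, -1], [0, -5, 0, 0, 0, 0, -1], [0, -5, 0, 0, 0, 0, -1], [0, -5, 0, 0, 0, 0, -1]])

```text
clock: 1.1
position: [0.1609, -0.3918, 0.3194]
ee_rot: [0.0, 0.981, 0.194, -0.0]
contact_force: [-0.4, 0.7, 0.7]
width: 0.0855
gripper_force: 0.0
```

servo_tool(increments=[[4.3, -2.5, 0, 0, 0, 0, -1], [4.3, -2.5, 0, 0, 0, 0, -1], [4.3, -2.5, 0, 0, 0, 0, -1], [4.3, -2.5, 0, 0, 0, 0, -1], [4.3, -2.5, 0, 0, 0, 0, -1]])

```text
clock: 1.6
position: [0.3135, -0.1942, 0.3198]
ee_rot: [0.001, 0.981, 0.193, 0.001]
contact_force: [1.8, -0.1, -0.6]
width: 0.0854
gripper_force: 0.0
```

```bash
cat > rec.py <<'E'
from rig import manip
import json
s=manip.get_state(); d=[list(map(float,s[k])) for k in("qpos","position","ee_rot")]; open("log.txt","a").write(json.dumps(d)+"\n"); print(d)
E
python3 rec.py
```

```text
[[-0.743885238819174, -0.08700173031762462, 1.7233632843458488, 8.173696900737249e-06, 1.503387718479858, 0.43818438249683916], [0.31350340259031756, -0.19418067090440638, 0.3197589512356346], [0.000740954534258996, 0.9811704673310988, 0.19314156597540572, 0.0005481935965495517]]
```

servo_tool(increments=[[4.3, -2.5, 0, 0, 8, 0, -1], [4.0, -2.5, 0, 0, 8, 0, -1], [4.0, -2.5, 0, 0, 8, 0, -1], [3, -2.5, 0, 8, 0, 0, -1], [3, -2.5, 0, 8, 0, 0, -1]])

```text
clock: 2.1
position: [0.4254, -0.0116, 0.3646]
ee_rot: [-0.175, 0.944, 0.217, 0.176]
contact_force: [1.9, -0.0, 0.4]
width: 0.0852
gripper_force: 0.0
```

```bash
python3 rec.py
```

```text
[[-0.6270295168185007, -0.08575010183939037, 1.719869672347282, 0.5000024854933303, 1.5466682879614067, 0.4701517222793838], [0.42544346868820443, -0.011557901370908646, 0.3645756550139745], [-0.17497887943009827, 0.9442278203722902, 0.21675089479271478, 0.1755997283452867]]
```

```bash
cat > kin.py <<'E'
import numpy as np, json, itertools
from scipy.spatial.transform import Rotation as R
from scipy.optimize import least_squares
D=[json.loads(l) for l in open("log.txt")]+[[[-1.30199959,.275854924,1.50492990,5.8e-6,1.36071087,-.120982681],[.21849954,-.53187709,.2393418],[4.8e-5,.98106915,.193657739,6.4e-6]]]
def fk(q,k,s4=1,s6=1,off=0):
    h,L1,e,L2,lat,d,latw,x1=k
    A=R.from_euler('z',q[0]); p=np.array([0,0,h])+A.apply([x1,0,0])
    A=A*R.from_euler('y',q[1]); p=p+A.apply([0,lat,L1])
    A=A*R.from_euler('y',q[2]); p=p+A.apply([e,0,L2])
    A=A*R.from_euler('z',s4*q[3])*R.from_euler('y',q[4]); 
    p=p+A.apply([0,latw,d]); A=A*R.from_euler('z',s6*q[5]+off); return p,A
qd=lambda w:R.from_quat([w[1],w[2],w[3],w[0]])
if __name__=="__main__":
    for s4,s6,o in itertools.product((1,-1),(1,-1),(0,np.pi/2,np.pi,-np.pi/2)):
        err=max((fk(q,np.zeros(8),s4,s6,o)[1].inv()*qd(w)).magnitude() for q,p,w in D)
        if err<.1:
            f=lambda k:np.r_[np.ravel([fk(q,k,s4,s6,o)[0]-np.array(p) for q,p,w in D]),1e-3*(k-[.3,.4,0,.4,.0,.2,0,0])]
            s=least_squares(f,[.3,.4,0,.4,.05,.2,0,0]);print(s4,s6,o,err,np.round(s.x,4),np.abs(s.fun[:-8]).max())
E
python3 kin.py
```

```text
1 1 1.5707963267948966 2.7653859937403176e-07 [ 1.304e-01  6.254e-01  4.970e-02  4.206e-01  6.940e-02  3.565e-01
  0.000e+00 -6.000e-04] 1.2086588127402376e-05
```

```bash
cat > ik.py <<'E'
from kin import *
import sys
def fit():
    f=lambda k:np.r_[np.ravel([fk(q,k,1,1,np.pi/2)[0]-np.array(p) for q,p,w in D]),1e-3*(k-[.3,.4,0,.4,.0,.2,0,0])]
    return least_squares(f,[.3,.4,0,.4,.05,.2,0,0]).x
k=fit(); lo=np.array([-2.89,-.75,.22,-1.18,.11,-2.7]);hi=np.array([2.89,2.08,2.7,4.32,2.71,2.7])
rng=np.random.default_rng(0)
def ik(p,A,n=40):
    out=[]
    for _ in range(n):
        f=lambda q:(lambda r:np.r_[5*(r[0]-p),(A.inv()*r[1]).as_rotvec()])(fk(q,k,1,1,np.pi/2))
        s=least_squares(f,lo+.02+(hi-lo-.04)*rng.random(6),bounds=(lo+.005,hi-.005))
        if s.cost<1e-7 and not any(np.abs(s.x-o).max()<.02 for o in out): out.append(s.x)
    return out
def mk(z,y): return R.from_matrix(np.c_[np.cross(y,z),y,z])
if __name__=="__main__":
    print(np.round(k,4))
    for s in (1,-1):
        L=np.array([np.cos(1.736),np.sin(1.736),0])
        print("grasp s",s,[list(np.round(q,2)) for q in ik(np.array([.540,.103,.068]),mk(np.array([0,0,-1.]),s*L))])
        for ph in (-60,-30,0,30,60):
            d=np.array([np.cos(np.radians(ph)),np.sin(np.radians(ph)),0]); p=np.array([.603,-.209,.147])-.04*d
            print(s,ph,[list(np.round(q,2)) for q in ik(p,mk(d,np.array([0,0,1.*s])))])
E
python3 ik.py
```

```text
[ 1.304e-01  6.254e-01  4.970e-02  4.206e-01  6.940e-02  3.565e-01
  0.000e+00 -6.000e-04]
grasp s 1 [[np.float64(0.06), np.float64(0.38), np.float64(1.81), np.float64(-0.0), np.float64(0.95), np.float64(-1.67)]]
1 -60 []
1 -30 []
1 0 []
1 30 []
1 60 [[np.float64(-1.04), np.float64(0.89), np.float64(1.65), np.float64(1.13), np.float64(1.85), np.float64(-2.61)]]
grasp s -1 [[np.float64(0.06), np.float64(0.38), np.float64(1.81), np.float64(0.0), np.float64(0.95), np.float64(1.47)]]
-1 -60 []
-1 -30 []
-1 0 [[np.float64(-1.03), np.float64(0.9), np.float64(2.63), np.float64(2.08), np.float64(1.77), np.float64(-0.34)]]
-1 30 [[np.float64(-1.15), np.float64(0.79), np.float64(2.15), np.float64(1.47), np.float64(1.59), np.float64(0.19)]]
-1 60 [[np.float64(-1.04), np.float64(0.89), np.float64(1.65), np.float64(1.13), np.float64(1.85), np.float64(0.53)]]
```

```bash
cat > plan.py <<'E'
from kin import *
from rig import manip
def rows(P,A,n,st=None):
    """n equal tool-frame rows from the present pose to (P,A); position straight, turn about a fixed axis"""
    s=manip.get_state(); p=s["position"]; B=qd(s["ee_rot"]); rv=(B.inv()*A).as_rotvec()
    print("pos",np.round(p,4),"dist",np.linalg.norm(P-p).round(4),"deg",np.degrees(np.linalg.norm(rv)).round(2))
    for i in range(n):
        Bi=B*R.from_rotvec(rv*i/n); print(list(np.round(np.r_[Bi.inv().apply((P-p)/n)*100,np.degrees(rv/n)],2)))
def mk(z,y):
    z=np.array(z,float);y=np.array(y,float); return R.from_matrix(np.c_[np.cross(y,z),y,z])
GL=-np.array([np.cos(1.736),np.sin(1.736),0]); DOWN=mk([0,0,-1],GL)
E
python3 -c "
from plan import *
rows(np.array([.54,.103,.22]),DOWN,5)"
```

```text
pos [ 0.4254 -0.0116  0.3646] dist 0.2171 deg 32.97
[np.float64(1.55), np.float64(-0.12), np.float64(4.05), np.float64(-3.72), np.float64(-4.4), np.float64(3.21)]
[np.float64(1.84), np.float64(-0.48), np.float64(3.9), np.float64(-3.72), np.float64(-4.4), np.float64(3.21)]
[np.float64(2.1), np.float64(-0.83), np.float64(3.71), np.float64(-3.72), np.float64(-4.4), np.float64(3.21)]
[np.float64(2.32), np.float64(-1.19), np.float64(3.47), np.float64(-3.72), np.float64(-4.4), np.float64(3.21)]
[np.float64(2.5), np.float64(-1.54), np.float64(3.2), np.float64(-3.72), np.float64(-4.4), np.float64(3.21)]
```

servo_tool(increments=[[1.5, -0.1, 4, -3.7, -4.4, 3.2, -1], [1.8, -0.5, 3.9, -3.7, -4.4, 3.2, -1], [2.1, -0.8, 3.7, -3.7, -4.4, 3.2, -1], [2.3, -1.2, 3.4, -3.7, -4.4, 3.2, -1], [2.5, -1.5, 3.2, -3.7, -4.4, 3.2, -1]])

```text
clock: 2.6
position: [0.5415, 0.1, 0.2195]
ee_rot: [0.003, 0.997, 0.081, 0.0]
contact_force: [0.6, -0.8, -0.0]
width: 0.0854
gripper_force: 0.0
```

```bash
python3 rec.py>/dev/null; python3 -c "
from rig import optics
optics.get_image('top');optics.get_image('top')
from plan import *
rows(np.array([.54,.103,.14]),DOWN,3)";python3 rec.py >/dev/null
```

```text
pos [0.5424 0.1037 0.2123] dist 0.0724 deg 0.65
[np.float64(-0.06), np.float64(0.01), np.float64(2.41), np.float64(-0.0), np.float64(0.19), np.float64(0.1)]
[np.float64(-0.07), np.float64(0.01), np.float64(2.41), np.float64(-0.0), np.float64(0.19), np.float64(0.1)]
[np.float64(-0.08), np.float64(0.01), np.float64(2.41), np.float64(-0.0), np.float64(0.19), np.float64(0.1)]
```

servo_tool(increments=[[-0.1, 0, 3, 0, 0.2, 0.1, 0.2], [-0.1, 0, 3, 0, 0.2, 0.1, 0.2], [-0.1, 0, 3, 0, 0.2, 0.1, 0.2], [0, 0, 1.6, 0, 0, 0, 0.2], [0, 0, 0, 0, 0, 0, 0.2]])

```text
clock: 3.2
position: [0.536, 0.0974, 0.1116]
ee_rot: [0.0, 0.997, 0.079, 0.003]
contact_force: [0.2, -1.2, 0.4]
width: 0.034
gripper_force: 0.0
```

```bash
python3 rec.py
python3 - <<'E'
from h import *
s=optics.get_image("scene");t=optics.get_image("top")
st=manip.get_state();p=st["position"];print(p,st["width"],st["ee_rot"])
print(proj("scene",[p]),proj("top",[p]))
o=np.zeros((600,800,3),np.uint8)
a=cv2.resize(s[190:280,300:390],None,fx=5,fy=5,interpolation=2)[:,:,::-1]; b=cv2.resize(t[205:265,255:325],None,fx=5,fy=5,interpolation=2)[:,:,::-1]
o[:450,:450]=a;o[:300,450:]=b;cv2.imwrite("pics/g1.png",o)
E
python3 rec.py; python3 kin.py
```

```text
[[0.05226527660239493, 0.3314109854867157, 1.7668495049816382, -0.00039972184039373525, 1.037808708534993, 1.4648020476836692], [0.5359671452823955, 0.09740999964121733, 0.11159094348869059], [0.0002465397794314858, 0.9968590611323229, 0.07914768090265403, 0.0027560958351411876]]
[0.53845386 0.09762    0.11428583] 0.034350211655359834 [3.63440138e-04 9.96847358e-01 7.91317973e-02 5.77676709e-03]
[[339.85418309 240.30844454]] [[305.77895854 230.10500073]]
[[0.05246039639240672, 0.32909309111678353, 1.762577732486216, -0.0004846143738000429, 1.0383529712472457, 1.4650684259764633], [0.5384538551837956, 0.09761999766405226, 0.11428582676252796], [0.00036344013773943247, 0.9968473581869922, 0.07913179733153619, 0.005776767085605992]]
1 1 1.5707963267948966 2.7653859937403176e-07 [0.1368 0.6297 0.0604 0.4211 0.0694 0.3565 0.     0.    ] 7.380132350798263e-07
```

View pics/g1.png

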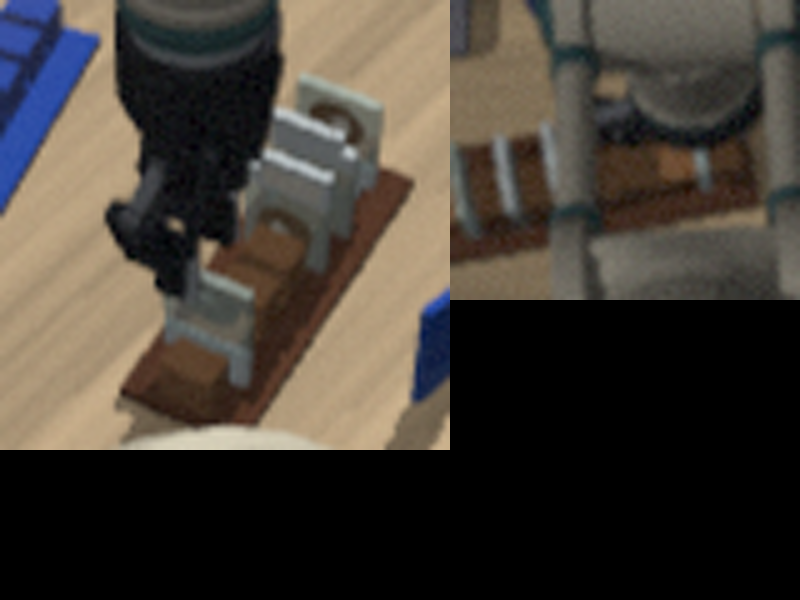

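The picture shows the gripper above the lone slide, with its near fingertip at about crop (180,290) and the slide's top corners at (200,270) and (252,300). I'll check that projection against the model.

Run:
```python
from h import *
from plan import *
st=manip.get_state();p=st["position"];A=qd(st["ee_rot"]);print(p,st["qd"].round(3))
for y in(.017,-.017): print("tip",y,(proj("scene",[p+A.apply([0,y,.008])])-[300,190])*5,(proj("scene",[p+A.apply([0,y*1.7,.008])])-[300,190])*5)
q=[.52782,.1771,.1652]; print((proj("scene",tf(q,[[-.025,-.075,.09],[.025,-.075,.09],[0,-.075,.09]]))-[300,190])*5)
rows(np.array([.54,.103,.068]),DOWN,4)
```

```text
[0.53845386 0.09762    0.11428583] [ 0.003 -0.013 -0.025 -0.001 -0.001  0.004]
tip 0.017 [[182.77312945 284.72684779]] [[171.03126122 300.98626479]]
tip -0.017 [[215.58845752 239.2835029 ]] [[226.823875   223.72355145]]
[[165.34009095 258.86986235]
 [251.79054761 295.74707838]
 [208.26318244 277.17958048]]
pos [0.5385 0.0976 0.1143] dist 0.0466 deg 0.77
[np.float64(0.05), np.float64(-0.13), np.float64(1.16), np.float64(0.02), np.float64(-0.16), np.float64(-0.1)]
[np.float64(0.05), np.float64(-0.13), np.float64(1.16), np.float64(0.02), np.float64(-0.16), np.float64(-0.1)]
[np.float64(0.05), np.float64(-0.13), np.float64(1.16), np.float64(0.02), np.float64(-0.16), np.float64(-0.1)]
[np.float64(0.06), np.float64(-0.13), np.float64(1.16), np.float64(0.02), np.float64(-0.16), np.float64(-0.1)]
```

servo_tool(increments=[[0.1, -0.3, 0, 0, -0.3, -0.2, 0], [0.1, -0.2, 0.6, 0, -0.3, -0.2, 0], [0, 0, 1.5, 0, 0, 0, 0], [0, 0, 1.5, 0, 0, 0, 0], [0, 0, 1, 0, 0, 0, 0]])

```text
clock: 3.8
position: [0.5394, 0.1034, 0.0671]
ee_rot: [0.001, 0.997, 0.083, 0.0]
contact_force: [0.6, 0.7, -0.5]
width: 0.043
gripper_force: 0.0
```

```bash
python3 -c "
from rig import optics
optics.get_image('top');optics.get_image('top')
from plan import *
rows(np.array([.54,.103,.068]),DOWN,1)"
```

```text
pos [0.5386 0.1032 0.0664] dist 0.0021 deg 0.17
[np.float64(0.14), np.float64(0.05), np.float64(-0.16), np.float64(0.08), np.float64(0.14), np.float64(0.05)]
```

Well placed; close.

servo_tool(increments=[[0.1, 0, -0.1, 0, 0, 0, 0.6], [0, 0, 0, 0, 0, 0, 0.85], [0, 0, 0, 0, 0, 0, 1], [0, 0, 0, 0, 0, 0, 1], [0, 0, 0, 0, 0, 0, 1]], squeeze=50)

```text
clock: 4.4
position: [0.5411, 0.1039, 0.0694]
ee_rot: [0.0, 0.997, 0.083, 0.001]
contact_force: [0.1, 2.0, 4.8]
width: 0.0049
gripper_force: 51.0
```

servo_tool(increments=[[0, 0, 0, 0, 0, 0, 1], [0, 0, -0.5, 0, 0, 0, 1], [0, 0, -1.5, 0, 0, 0, 1], [0, 0, -2, 0, 0, 0, 1], [0, 0, -2, 0, 0, 0, 1]])

```text
clock: 4.9
position: [0.5394, 0.1026, 0.1285]
ee_rot: [0.002, 0.997, 0.083, -0.001]
contact_force: [0.6, 0.0, -0.1]
width: 0.0048
gripper_force: 50.3
```

servo_tool(increments=[[0, 0, -4, 0, 0, 0, 1], [0, 0, -4, 0, 0, 0, 1], [0, 0, -4, 0, 0, 0, 1], [0, 0, -4, 0, 0, 0, 1], [0, 0, 0, 0, 0, 0, 1]])

```text
clock: 5.4
position: [0.5429, 0.103, 0.2945]
ee_rot: [0.002, 0.997, 0.083, 0.006]
contact_force: [1.4, -0.4, -0.4]
width: 0.0047
gripper_force: 50.3
```

```bash
python3 rec.py
cat > fin.py <<'E'
from ik import *
print(k.round(4))
for ph in (-20,0,15,30,45,60,80):
    d=np.array([np.cos(np.radians(ph)),np.sin(np.radians(ph)),0]); p=np.array([.603,-.209,.147])-.04*d
    for q in ik(p,mk(d,np.array([0,0,-1.])),40): print(ph,q.round(2).tolist(),"margin",np.minimum(q-lo,hi-q).min().round(2),
      "wrist",fk(q,np.r_[k[:5],0,k[6:]],1,1,0)[0].round(2),"elbow",(lambda a:a)(fk(q,np.r_[k[:2],0,0,k[4],0,0,k[7]],1,1,0)[0]).round(2))
E
python3 fin.py
```

```text
[[0.06393366721989106, 0.20996712708953827, 1.4596831337895224, -0.0035279027652303707, 1.4605745446554876, 1.4694536723209914], [0.5429083358964512, 0.10304694785299758, 0.29453086098813913], [0.0018603219834654636, 0.9965545677628422, 0.08272611005828281, 0.005650078562060991]]
[0.1368 0.6297 0.0604 0.4211 0.0694 0.3565 0.     0.    ]
0 [-1.03, 0.94, 2.61, 2.08, 1.78, -0.35] margin 0.09 wrist [ 0.21 -0.21  0.15] elbow [ 0.32 -0.4   0.51]
15 [-1.14, 0.83, 2.38, 1.74, 1.58, -0.07] margin 0.32 wrist [ 0.22 -0.31  0.15] elbow [ 0.26 -0.39  0.56]
30 [-1.15, 0.81, 2.14, 1.47, 1.59, 0.19] margin 0.56 wrist [ 0.26 -0.41  0.15] elbow [ 0.25 -0.39  0.57]
45 [-1.11, 0.84, 1.89, 1.27, 1.7, 0.39] margin 0.81 wrist [ 0.32 -0.49  0.15] elbow [ 0.27 -0.39  0.56]
60 [-1.04, 0.9, 1.64, 1.13, 1.85, 0.54] margin 0.86 wrist [ 0.4  -0.55  0.15] elbow [ 0.31 -0.39  0.53]
80 [-0.93, 1.0, 1.31, 1.0, 2.1, 0.67] margin 0.61 wrist [ 0.53 -0.6   0.15] elbow [ 0.37 -0.38  0.48]
```

```bash
cat > path.py <<'E'
from ik import *
from rig import manip
ph=np.radians(42); d=np.array([np.cos(ph),np.sin(ph),0]); spot=np.array([.603,-.209,.150])
def final(up=0.,back=0.): return spot-[0,0,.003]-(.04+back)*d+[0,0,up], mk(d,np.array([0,0,-1.]))
def seg(q0,q1,n):
    P=[fk(q0+(q1-q0)*t,k,1,1,np.pi/2) for t in np.linspace(0,1,n+1)]
    for i in range(n):
        (p,A),(p2,A2)=P[i],P[i+1]; print(np.r_[A.inv().apply(p2-p)*100,np.degrees((A.inv()*A2).as_rotvec())].round(1).tolist(), p2.round(3).tolist(), "tip",(p2+A2.apply([0,0,.065])).round(2).tolist())
if __name__=="__main__":
    q=manip.get_state()["qpos"]; qf=ik(*final(.10,.05),40)[0]; print(q.round(2),qf.round(2)); seg(q,qf,20)
E
python3 path.py
```

```text
[ 0.06  0.21  1.46 -0.    1.46  1.47] [-1.2   0.67  1.89  1.26  1.77  0.55]
[-0.9, 1.1, 2.0, 4.1, -2.8, 1.4] [0.536, 0.091, 0.274] tip [0.53, 0.09, 0.21]
[-0.7, 1.1, 1.7, 4.3, -2.4, 1.5] [0.53, 0.08, 0.256] tip [0.52, 0.09, 0.19]
[-0.6, 1.1, 1.4, 4.6, -1.9, 1.6] [0.524, 0.07, 0.241] tip [0.51, 0.08, 0.18]
[-0.4, 1.1, 1.1, 4.8, -1.4, 1.6] [0.519, 0.061, 0.228] tip [0.51, 0.08, 0.17]
[-0.3, 1.1, 0.8, 5.0, -0.9, 1.6] [0.515, 0.052, 0.218] tip [0.5, 0.08, 0.16]
[-0.2, 1.1, 0.5, 5.2, -0.3, 1.6] [0.512, 0.044, 0.21] tip [0.5, 0.07, 0.15]
[-0.0, 1.1, 0.1, 5.3, 0.2, 1.5] [0.511, 0.035, 0.205] tip [0.5, 0.07, 0.15]
[0.1, 1.0, -0.2, 5.4, 0.7, 1.4] [0.512, 0.025, 0.201] tip [0.5, 0.06, 0.15]
[0.2, 0.9, -0.6, 5.4, 1.3, 1.3] [0.514, 0.014, 0.199] tip [0.51, 0.06, 0.15]
[0.4, 0.9, -0.9, 5.4, 1.8, 1.2] [0.517, 0.001, 0.199] tip [0.51, 0.05, 0.16]
[0.5, 0.8, -1.2, 5.4, 2.3, 1.1] [0.521, -0.013, 0.201] tip [0.52, 0.04, 0.16]
[0.7, 0.7, -1.5, 5.3, 2.8, 0.9] [0.526, -0.03, 0.204] tip [0.53, 0.02, 0.17]
[0.8, 0.6, -1.8, 5.2, 3.3, 0.7] [0.531, -0.05, 0.208] tip [0.54, 0.01, 0.18]
[1.0, 0.4, -2.1, 5.0, 3.8, 0.5] [0.537, -0.073, 0.213] tip [0.55, -0.01, 0.19]
[1.1, 0.3, -2.4, 4.9, 4.2, 0.3] [0.541, -0.098, 0.218] tip [0.56, -0.04, 0.2]
[1.3, 0.2, -2.6, 4.7, 4.7, 0.1] [0.545, -0.127, 0.224] tip [0.57, -0.07, 0.21]
[1.5, 0.0, -2.9, 4.4, 5.1, -0.1] [0.546, -0.158, 0.23] tip [0.58, -0.1, 0.22]
[1.7, -0.1, -3.1, 4.2, 5.4, -0.4] [0.546, -0.193, 0.236] tip [0.58, -0.14, 0.23]
[1.9, -0.2, -3.2, 3.9, 5.7, -0.6] [0.543, -0.23, 0.242] tip [0.59, -0.18, 0.24]
[2.1, -0.4, -3.4, 3.7, 6.0, -0.8] [0.536, -0.269, 0.247] tip [0.58, -0.23, 0.25]
```

servo_tool(increments=[[-0.9, 1.1, 2.0, 4.1, -2.8, 1.4, 1], [-0.7, 1.1, 1.7, 4.3, -2.4, 1.5, 1], [-0.6, 1.1, 1.4, 4.6, -1.9, 1.6, 1], [-0.4, 1.1, 1.1, 4.8, -1.4, 1.6, 1], [-0.3, 1.1, 0.8, 5.0, -0.9, 1.6, 1]])

```text
clock: 5.9
position: [0.5106, 0.0526, 0.2119]
ee_rot: [-0.189, 0.977, 0.01, -0.099]
contact_force: [0.3, 0.2, -1.4]
width: 0.0054
gripper_force: 50.3
```

servo_tool(increments=[[-0.2, 1.1, 0.5, 5.2, -0.3, 1.6, 1], [0, 1.1, 0.1, 5.3, 0.2, 1.5, 1], [0.1, 1.0, -0.2, 5.4, 0.7, 1.4, 1], [0.2, 0.9, -0.6, 5.4, 1.3, 1.3, 1], [0.4, 0.9, -0.9, 5.4, 1.8, 1.2, 1]])

```text
clock: 6.4
position: [0.5121, 0.0015, 0.1934]
ee_rot: [-0.402, 0.909, -0.083, -0.077]
contact_force: [0.8, 0.1, -1.3]
width: 0.0051
gripper_force: 50.3
```

servo_tool(increments=[[0.5, 0.8, -1.2, 5.4, 2.3, 1.1, 1], [0.7, 0.7, -1.5, 5.3, 2.8, 0.9, 1], [0.8, 0.6, -1.8, 5.2, 3.3, 0.7, 1], [1.0, 0.4, -2.1, 5.0, 3.8, 0.5, 1], [1.1, 0.3, -2.4, 4.9, 4.2, 0.3, 1]])

```text
clock: 6.9
position: [0.5373, -0.0979, 0.2108]
ee_rot: [-0.573, 0.796, -0.186, 0.061]
contact_force: [-0.2, 0.3, -0.8]
width: 0.0049
gripper_force: 50.3
```

servo_tool(increments=[[1.3, 0.2, -2.6, 4.7, 4.7, 0.1, 1], [1.5, 0, -2.9, 4.4, 5.1, -0.1, 1], [1.7, -0.1, -3.1, 4.2, 5.4, -0.4, 1], [1.9, -0.2, -3.2, 3.9, 5.7, -0.6, 1], [2.1, -0.4, -3.4, 3.7, 6.0, -0.8, 1]])

```text
clock: 7.4
position: [0.5324, -0.2694, 0.2397]
ee_rot: [-0.646, 0.647, -0.291, 0.283]
contact_force: [1.0, -0.3, -1.0]
width: 0.0047
gripper_force: 50.3
```

Run:
```python
from h import *
for i in range(4): s=optics.get_image("scene")
t=optics.get_image("top")
import path
from plan import rows
P,A=path.final(.10,.05); rows(P,A,1); print(P, manip.get_state()["qpos"].round(2))
u=proj("scene",[P])[0].astype(int);v=proj("top",[P])[0].astype(int);print(u,v)
o=np.zeros((600,800,3),np.uint8)
a=cv2.resize(s[u[1]-60:u[1]+60,u[0]-50:u[0]+70],None,fx=5,fy=5,interpolation=2)[:,:,::-1]; b=cv2.resize(t[v[1]-50:v[1]+30,v[0]-30:v[0]+20],None,fx=4,fy=4,interpolation=2)[:,:,::-1]
o[:600,:600]=a;o[:320,600:]=b;cv2.imwrite("pics/f1.png",o)
```

```text
pos [ 0.5327 -0.2676  0.2401] dist 0.0079 deg 0.79
[np.float64(0.34), np.float64(-0.69), np.float64(0.14), np.float64(0.43), np.float64(0.33), np.float64(-0.58)]
[ 0.53611697 -0.26922175  0.247     ] [-1.2   0.67  1.89  1.25  1.76  0.55]
[219 311] [435 218]
```

View pics/f1.png

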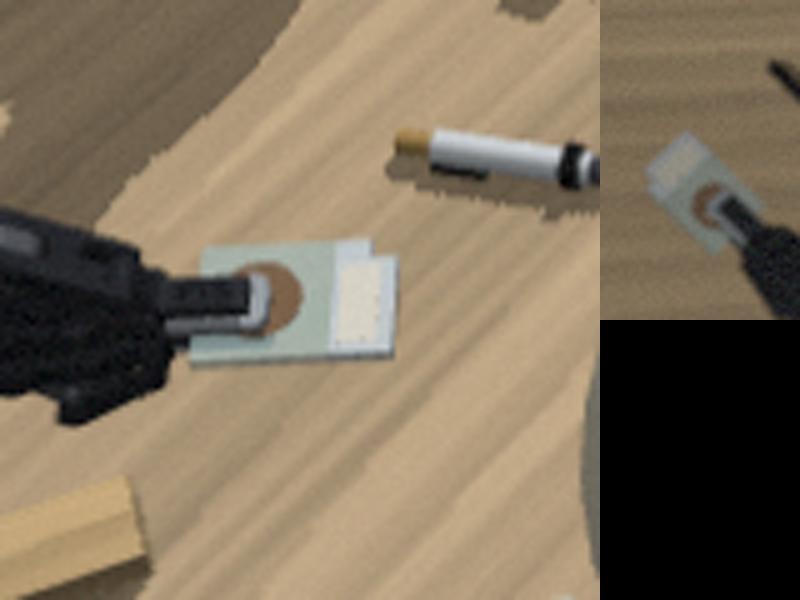

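The slide is held label up, with the notch at the label's upper left. The label's centre is at crop (362,303) in the scene part and (677,163) in the top part. I triangulate it against the tool.

Run:
```python
from h import *
import path
from plan import rows,qd
st=manip.get_state();p=st["position"];A=qd(st["ee_rot"])
us=np.array([169+362.5/5,251+303.5/5])-.4; ut=np.array([405+77.5/4,168+163.5/4])-.4
s=least_squares(lambda X:np.r_[(proj("scene",X)-us)[0],(proj("top",X)-ut)[0]],p)
print("label meas",s.x,s.fun.round(1),"pred",p+A.apply([0,-.003,.04]),"tool frame",A.inv().apply(s.x-p))
P,A=path.final(); rows(P,A,5)
```

```text
label meas [ 0.56484918 -0.24078688  0.24161637] [ 0.4 -0.1  0.5  0.3] pred [ 0.5623119  -0.24068042  0.24280575] tool frame [ 0.00179922 -0.00184232  0.04181283]
pos [ 0.5327 -0.2676  0.2401] dist 0.1064 deg 0.79
[np.float64(0.09), np.float64(1.85), np.float64(1.04), np.float64(0.09), np.float64(0.07), np.float64(-0.12)]
[np.float64(0.09), np.float64(1.86), np.float64(1.04), np.float64(0.09), np.float64(0.07), np.float64(-0.12)]
[np.float64(0.08), np.float64(1.86), np.float64(1.04), np.float64(0.09), np.float64(0.07), np.float64(-0.12)]
[np.float64(0.08), np.float64(1.86), np.float64(1.03), np.float64(0.09), np.float64(0.07), np.float64(-0.12)]
[np.float64(0.07), np.float64(1.86), np.float64(1.03), np.float64(0.09), np.float64(0.07), np.float64(-0.12)]
```

Agreement within about 2 mm. Now I move it to the reading spot.

servo_tool(increments=[[0.1, 2.2, 1.0, 0.1, 0.1, -0.1, 1], [0.1, 2.2, 1.0, 0.1, 0.1, -0.1, 1], [0, 2, 1.0, 0.1, 0.1, -0.1, 1], [0, 1.8, 1.0, 0.1, 0.1, -0.1, 1], [0, 1, 1.0, 0.1, 0, -0.1, 1]])

```text
clock: 8.15
position: [0.5717, -0.2338, 0.1476]
ee_rot: [0.647, -0.646, 0.287, -0.287]
contact_force: [0.6, 0.3, -0.0]
width: 0.0051
gripper_force: 50.4
```

```bash
cat > chk.py <<'E'
from rig import optics,manip
for i in range(8): optics.get_image('scene')
import path
from plan import rows,qd
P,A=path.final(); rows(P,A,1)
s=manip.get_state(); B=qd(s["ee_rot"]); print("y axis",B.apply([0,1,0]).round(4),"label",s["position"]+B.apply([.001,-.003,.041]),s["qd"].round(3),s["contact_force"].round(1))
E
python3 chk.py
```

```text
pos [ 0.571  -0.2364  0.1496] dist 0.0035 deg 0.23
[np.float64(0.11), np.float64(0.26), np.float64(0.21), np.float64(-0.11), np.float64(-0.15), np.float64(0.13)]
y axis [ 2.9e-03 -4.0e-04 -1.0e+00] label [ 0.60219253 -0.20974494  0.15263783] [-0.004  0.002  0.001 -0.001 -0.003  0.   ] [-0.3 -0.1  0.1]
```

servo_tool(increments=[[0.1, 0.2, 0.1, 0, 0, 0, 1], [0, 0, 0, 0, 0, 0, 1], [0, 0, 0, 0, 0, 0, 1], [0, 0, 0, 0, 0, 0, 1], [0, 0, 0, 0, 0, 0, 1]])

```text
clock: 9.05
position: [0.5725, -0.2361, 0.1467]
ee_rot: [0.646, -0.645, 0.288, -0.289]
contact_force: [0.1, -0.1, -0.8]
width: 0.0051
gripper_force: 50.4
```

```bash
python3 chk.py; python3 -c "
from rig import optics
import cv2
cv2.imwrite('pics/end.png',optics.get_image('scene')[:,:,::-1])"
```

```text
pos [ 0.5725 -0.236   0.1467] dist 0.0009 deg 0.19
[np.float64(0.03), np.float64(-0.03), np.float64(0.07), np.float64(-0.13), np.float64(-0.13), np.float64(0.02)]
y axis [ 0.0019  0.0012 -1.    ] label [ 0.60369573 -0.20939755  0.14978854] [-0.001 -0.001 -0.    -0.001 -0.    -0.001] [ 0.4  0.3 -1.2]
```

View pics/end.png

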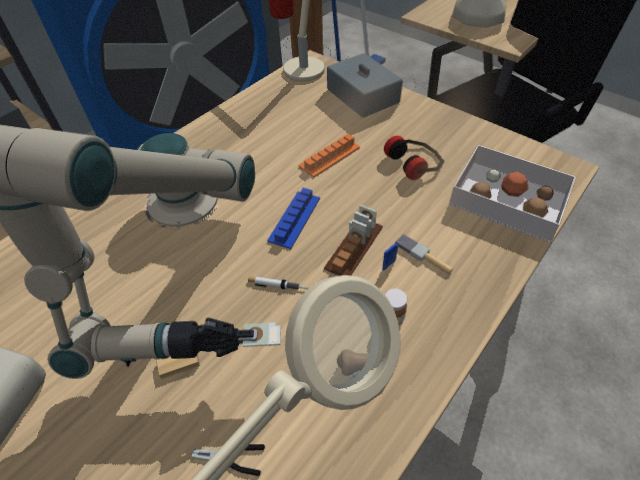

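The final picture shows the slide held label up at about (262,335). The other three slides still stand near (362,222), and the lamp and other items look unmoved.

```bash
python3 -c "
from rig import manip
print(manip.sign_off())"
```

```text
the job is handed in; nothing more can be done
None
```

I took the lone slide out of the rack and handed the job in at about 10 s. The gripper is holding it level, label up, with the label's centre within about 1 mm of my estimate of the reading spot, which is itself good to a few millimetres.

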